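# Centre the celadon vase on its display stand

## Task

The little celadon vase stands too far to one side on its round wooden display stand. Nudge it with light taps of a fingertip until it stands in the middle of the stand, upright and at rest. Push it gently: do not grip it, lift it or tip it, and leave the stand and everything else on the sideboard where they are.

Things in the scene. Friction and masses are not known exactly. Their poses are not given: they have to be found in the camera images.
- vase: Small round pear-shaped celadon (pale grey-green glazed) vase, 72 mm tall, about 0.16 kg, loose on the wooden stand, its axis 14 to 24 mm off the stand's. Origin: centre of its underside, z up its axis. Flat foot 28 mm across, belly 56 mm, 40 mm across at height 43 mm, neck 21 mm at 58 mm, lip 29 mm at the top. It slides (friction 0.5 to 0.7) under about 1 N and stays where it is left.
- vase_belly (a point): On the vase's axis, 25 mm above its foot, where the belly is widest (56 mm across, from 23 to 27 mm above the foot). A push on the belly here slides the vase; a push higher than about 40 mm above the foot makes it rock and may topple it. The glaze bears no touch of over 6 N: meet it at a few cm/s.
- stand: Round turned pale wooden display stand, 32 mm high, about 0.28 kg, loose on the sideboard top (which is at height 0). Its origin is the centre of its underside, z up along its axis. Foot 80 mm across, waist 64 mm, flat top plate 84 mm across and 8 mm thick. Nothing else stands on it but the vase.
- stand_top (a point): The centre of the stand's flat top face, 32 mm above its origin: the vase's foot belongs here.
- dish: Small clear glass dish, 80 mm across, 24 mm high, near the stand (its centre about 125 mm from the stand's). Origin at the centre of its underside. To be left alone.
- fork: Stainless steel cake fork lying flat, 150 mm long, 18 mm wide, 3 mm thick, near the stand (about 110 mm from its centre). Origin near its middle, x along it towards the tines. To be left alone.
- bowl: Celadon ceramic bowl, 130 mm across, 60 mm high, towards one side of the sideboard. Origin at the centre of its underside. To be left alone.
- canister: Round aluminium tea canister, 77 mm across, 112 mm high with its lid knob, towards one side. Origin at the centre of its underside. To be left alone.
- lantern: Folding plastic lantern, opened out, 104 mm across, 146 mm high, to the robot's right. Origin at the centre of its underside. To be left alone.
- candle_cup: White ceramic cup with a candle in it, 60 mm across, 46 mm high, beyond the stand near the sideboard's far edge. Origin at the centre of its underside. To be left alone.
- gift_case: Aluminium gift case with two lever latches, 200 x 270 x 97 mm (x, y, z), shut and heavy, to the robot's left. Origin at the centre of its underside. It does not move.
Mind the look-alikes: they are no part of the job. What is shaped like the vase but orange or pink is not meant. Of the things that look like the stand, take the one that is farthest to the robot's right at the start.

How it is judged:
At the end, for the whole second after the job is handed in: The vase's foot is centred on the stand's top face to within 5 mm, standing flat on it (within 3 mm of its height, tilt under 3.4 degrees) and at rest; the stand is within 10 mm of where it was and level (horizontal distance between vase and stand_top below 0.005 m and z of vase in the frame of stand_top between -0.003 and 0.003 m and angle between vase's own z axis and vertical below 0.06 rad and linear speed of vase below 0.01 m/s and angular speed of vase below 0.1 rad/s and distance of stand from where it was at the start of the episode below 0.01 m and angle between stand's own z axis and vertical below 0.04 rad); the robot touches nothing.
It fails at once if the vase is tipped by more than about 11 degrees (angle between vase's own z axis and vertical above 0.2 rad).
It fails at once if the vase is lifted more than 8 mm off the stand, or falls off it (z of vase in the frame of stand_top above 0.008 m or z of vase in the frame of stand_top below -0.008 m).
It fails at once if the vase is struck, pressed or squeezed by the robot with more than 6 N (contact force between any of the fingers, the arm and vase above 6 N).
It fails at once if the stand is shifted by more than 12 mm (distance of stand from where it was at the start of the episode above 0.012 m).
It fails at once if another thing on the sideboard is moved by more than 12 mm (distance of any of dish, fork, bowl, canister, lantern, candle_cup from where it was at the start of the episode above 0.012 m).
It also fails if it takes over 61 s, if anything falls off the work surface, if the arm or the gripper's body presses on something with over 40 N, if the wrist force passes 120 N, or if a joint passes its speed limit or range.

## Robot

A 6-joint arm with a two-finger parallel gripper is mounted at the origin on the work surface. World frame = base frame: x ahead of the robot, y to its left, z up, the work surface at z = 0. Lengths are in m, angles in rad, forces in N, time in s.
With the tool pointing down it reaches from about 0.325 to 0.9 m from the base axis. Payload 6.1 kg.
Tool frame: the origin (TCP) lies midway between the tips of the shut fingers; the grasp point (between the pads) lies 19 mm behind it; x points along the fingers, y is the direction in which the jaws open and shut, and the axes are right-handed (so a half turn about x gives the same grasp; the last joint's range is limited). The gripper opens to 85 mm and grips with 20 to 120 N. Pads are 22 mm wide; open, the fingers measure 114 mm over their backs; the gripper's body (76 mm by 85 mm) begins 54 mm behind the grasp point. The pads swing forward as they close: fully open they stand 13 mm farther back than shut.
Start: joints at [-1.32, 0.22, 1.526, -0, 1.395, -0.126], TCP at [0.23, -0.581, 0.21] pointing down, gripper open.
Joint ranges: [-2.98, 2.98], [-0.91, 2.08], [0.09, 2.57], [-1.24, 4.39], [0.2, 2.65], [-2.68, 2.68]. Speed limits (rad/s): [2.57, 2.57, 3.01, 3.14, 3.14, 3.14].

## Interface

Orientations are given as [roll, pitch, yaw] about the fixed x, y, z axes, in that order (R = Rz(yaw) Ry(pitch) Rx(roll)).
In Python, from plant import movep, move_l, set_joints, gripper_to, hold, inverse_kinematics, observe, get_image, get_calibration, Unreachable, job_done gives the robot as it stands. Calls block until the motion is done:
- movep(position, orientation): joint-space move of the TCP to a pose.
- move_l(position, feed=0.15, rotation=None, max_force=None): straight line of the TCP; rotation=None keeps the orientation; feed is the mean speed in m/s. With max_force (N) it stops when the force on the tool has changed by that much, and returns True; else False.
- set_joints(angles): joint-space move.
- gripper_to(opening, f_grip=None): finger opening in m; f_grip is the grip in N (None keeps the last); returns when the fingers have stopped.
- hold(seconds).
- inverse_kinematics(position, orientation): joint angles nearest the present ones, or None.
- observe(): the state.
- get_image(name): name is "scene" or "top" or "wrist"; returns (picture, depth): 420x560x3 uint8, red, green, blue; 420x560 float32, m along the optical axis (not along the pixel's ray), 0 where there is no reading.
- get_calibration(name): a dict with "intrinsics" (3x3 intrinsics, pixels), "world_from_camera" (4x4, takes a point from camera to world coordinates). Camera axes: x right, y down, z forward; pixel columns grow to the right and rows downward; lengths in m; the calibration is good to about 2 mm. A picture is of the moment at which its call begins: read the wrist's pose just before it. get_calibration takes no time and is no camera call; for the wrist camera it gives the pose at the moment of the call.
A pose or a line that the arm cannot do raises Unreachable and nothing moves.
- job_done(): hands the job in, once; it reports no verdict.
The state is a dict: "time_s": time; "q": joint angles; "joint_velocities": joint speeds; "joint_torque": joint torques, N m; "eef_pos": TCP position; "tcp_rot": TCP orientation; "ft_force": force on the tool from outside, world axes, zero at the start; "torque": the same for the moment, N m; "opening": finger opening in m.
Only numpy, scipy, OpenCV 4.12 (cv2) and the standard library are available. Lean on these libraries where they do the work, as an engineer would, in place of code of your own. Each camera call takes 0.05 s, during which the arm holds its last target. There are 200 camera calls.

## Working session

There is one attempt and no reset: what is moved stays moved. The work goes in short steps, each a Python script; the robot and the scene stay as the last script left them, time stands still between calls to the robot, and variables do not carry over. Pictures are saved under pics/ and viewed, about 8 in all and at most 12, crops included, and the job is handed in when it is done.

```bash
ls; mkdir -p pics; python3 - <<'E'
from plant import *
import cv2,numpy as np
for n in("scene","top"):
    p,d=get_image(n); cv2.imwrite(f"pics/{n}0.png",p[:,:,::-1]); np.save(f"{n}0.npy",d)
    c=get_calibration(n); print(n,c["intrinsics"],c["world_from_camera"])
print(observe()["time_s"])
E
```

```text
pics
scene [[459.41476666   0.         273.72209593]
 [  0.         459.41476666 203.10305718]
 [  0.           0.           1.        ]] [[-0.11219428  0.55405804 -0.8248831   1.73616372]
 [ 0.99350764  0.07828604 -0.08254608  0.11954812]
 [ 0.01884151 -0.82878887 -0.55924414  0.83032925]
 [ 0.          0.          0.          1.        ]]
top [[382.33254835   0.         280.40956086]
 [  0.         382.33254835 213.46088039]
 [  0.           0.           1.        ]] [[-0.02688932 -0.99714435  0.07056995  0.54711146]
 [-0.99963347  0.02660007 -0.00503546  0.04017725]
 [ 0.00314391 -0.07067948 -0.99749412  0.9463829 ]
 [ 0.          0.          0.          1.        ]]
0.1
```

View pics/scene0.png

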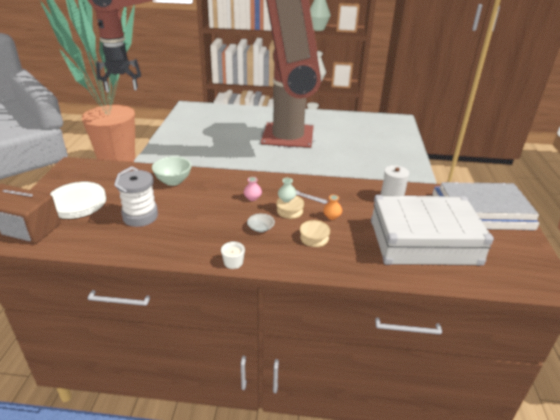

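View pics/top0.png

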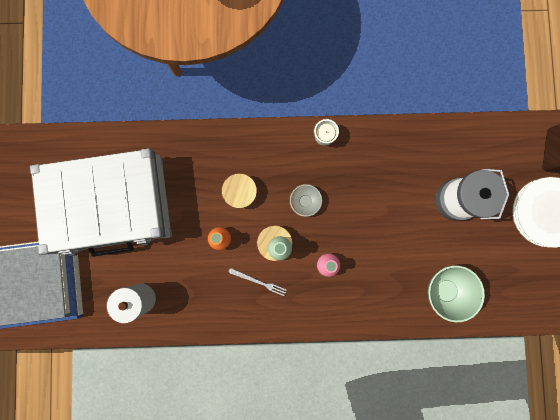

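The celadon vase is at (281,248) in the top view, on the stand at (275,243). The other stand, at (239,190), is empty and farther to the left. The orange (219,238) and pink (328,265) vases are look-alikes. I'll confirm this in a crop and read the wrist camera's mounting.

```bash
cat > h.py <<'E'
from plant import *
import cv2,numpy as np
def ray(cal,u,v,z):
    K=np.array(cal["intrinsics"]);T=np.array(cal["world_from_camera"])
    r=T[:3,:3]@np.linalg.solve(K,[u,v,1.]);o=T[:3,3]
    return o+r*(z-o[2])/r[2]
def proj(cal,P):
    K=np.array(cal["intrinsics"]);T=np.linalg.inv(cal["world_from_camera"])
    p=K@(T[:3,:3]@np.array(P)+T[:3,3]);return p[:2]/p[2]
E
python3 - <<'E'
from h import *
s=observe();print(s["tcp_rot"],s["eef_pos"])
c=get_calibration("wrist");print(c)
R=np.array(c["world_from_camera"]);print(R[:3,3]-s["eef_pos"])
p=cv2.imread("pics/top0.png")[170:290,195:355]
cv2.imwrite("pics/crop0.png",cv2.resize(p,None,fx=5,fy=5,interpolation=cv2.INTER_CUBIC))
t=get_calibration("top")
print(ray(t,275,243,.032),ray(t,281,248,.104),ray(t,306,200,.024),ray(t,258,282,0))
E
```

```text
[-1.6985923   1.56899721  1.81979568] [ 0.22980546 -0.58057936  0.20888937]
{'intrinsics': array([[316.99357686,   0.        , 282.63555349],
       [  0.        , 316.99357686, 213.1514316 ],
       [  0.        ,   0.        ,   1.        ]]), 'world_from_camera': array([[ 3.67655775e-01, -8.97182061e-01, -2.44731648e-01,
         2.91758174e-01],
       [-9.29961603e-01, -3.54924113e-01, -9.59181490e-02,
        -5.56719827e-01],
       [-8.05120530e-04,  2.62855897e-01, -9.64834768e-01,
         3.72313197e-01],
       [ 0.00000000e+00,  0.00000000e+00,  0.00000000e+00,
         1.00000000e+00]])}
[0.06195272 0.02385953 0.16342383]
[0.54156021 0.05035428 0.032     ] [0.53070517 0.03667286 0.104     ] [ 0.64342703 -0.02739759  0.024     ] [0.44725308 0.09480899 0.        ]
```

View pics/crop0.png

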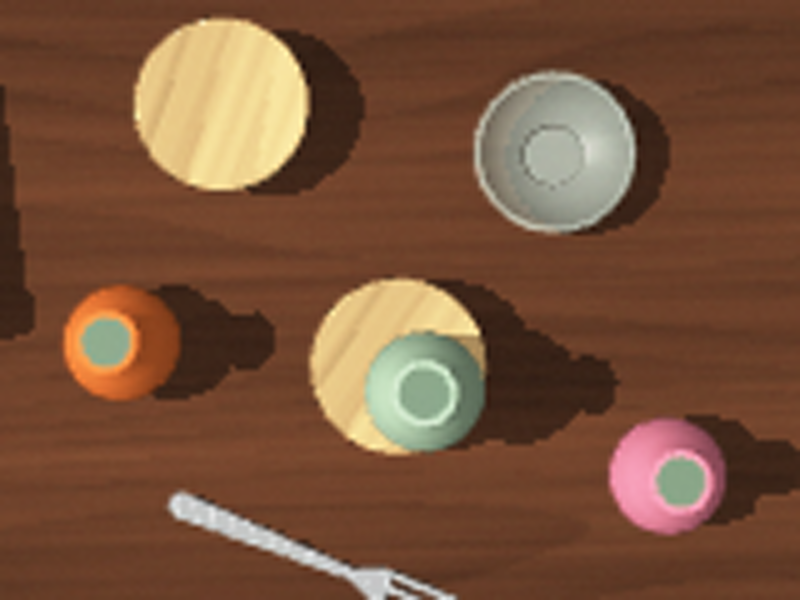

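```bash
cat >> h.py <<'E'
from scipy.spatial.transform import Rotation as Ro
def rpy(az,s=1):   # tool x down, camera side toward azimuth az
    d=np.array([np.cos(az),np.sin(az),0]);x=np.array([0,0,-1.]);z=s*d;y=np.cross(z,x)
    return Ro.from_matrix(np.c_[x,y,z]).as_euler("xyz")
E
python3 - <<'E'
from h import *
t=get_calibration("top")
f=lambda u,v:(195+(u-2)/5,170+(v-2)/5)
S=ray(t,*f(398,366.5),.032);B=ray(t,*f(425,391),.057);L=ray(t,*f(428,393),.104)
print(S,B,L,B-S,L-S)
d=S-(B+L)/2;az=np.arctan2(d[1],d[0]);print("az",np.degrees(az),np.hypot(d[0],d[1]))
s=observe();R=Ro.from_euler("xyz",s["tcp_rot"]).as_matrix();c=get_calibration("wrist")
rel=R.T@(np.array(c["world_from_camera"])[:3,3]-s["eef_pos"]);print("cam in tool",rel)
sg=1 if rel[2]>0 else -1
u=np.array([np.cos(az),np.sin(az)])
P=S[:2]-u*.075
gripper_to(0.0)
print(inverse_kinematics([*P,.2],rpy(az,sg)))
movep([*P,.2],rpy(az,sg))
hold(.3)
s=observe();print(s["eef_pos"],s["ft_force"],s["opening"],s["time_s"])
c=get_calibration("wrist");p,dd=get_image("wrist")
np.savez("w1.npz",d=dd,T=c["world_from_camera"])
cv2.imwrite("pics/w1.png",p[:,:,::-1])
print(proj(c,S),proj(c,B),proj(c,L))
E
```

```text
[0.5418492  0.05225493 0.032     ] [0.53033873 0.03970793 0.057     ] [0.53031541 0.03843979 0.104     ] [-0.01151047 -0.012547    0.025     ] [-0.01153379 -0.01381514  0.072     ]
az 48.84193095211808 0.017507145531809577
cam in tool [-0.16340943  0.00031768 -0.06642305]
[-0.16882997 -0.09366231  1.87478949  0.          1.36046547  0.54951385]
[ 0.49252776 -0.00458799  0.19995103] [ 0.10440257 -0.83952531 -0.5394814 ] 8.263398573438986e-05 3.4333
[281.79168032 117.25459602] [281.3404521  135.43508316] [282.18264295 138.28305441]<sys>:0: UserWarning: Gimbal lock detected. Setting third angle to zero since it is not possible to uniquely determine all angles.
```

View pics/w1.png

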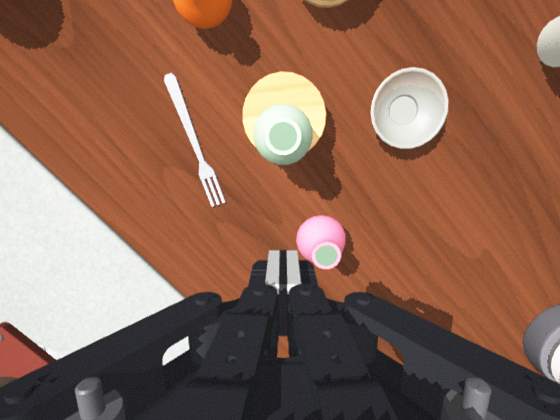

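```bash
python3 -W ignore - <<'E'
from h import *
t=get_calibration("top")
S=np.array([.5418,.0523]);az=np.radians(48.8);u=np.array([np.cos(az),np.sin(az)]);n=np.array([-u[1],u[0]])
pk=ray(t,328,264.5,.055)[:2];P=S-u*.07
print("pink",pk,"rel to TCP along,lat",(pk-P)@u,(pk-P)@n)
move_l([*P,.11],feed=.1); move_l([*P,.05],feed=.06)
hold(.3)
F=[]
for i in range(8): hold(.05);F.append(observe()["ft_force"])
print(np.round(F,2)); s=observe();print(s["eef_pos"],s["time_s"])
c=get_calibration("wrist");p,dd=get_image("wrist")
np.savez("w2.npz",d=dd,T=c["world_from_camera"])
cv2.imwrite("pics/w2.png",cv2.resize(p[20:320,120:440,::-1],None,fx=2,fy=2,interpolation=cv2.INTER_CUBIC))
for a in range(0,360,90):
  q=S+.042*np.array([np.cos(a*np.pi/180+az),np.sin(a*np.pi/180+az)]);print((proj(c,[*q,.032])-[120,20])*2)
E
```

```text
pink [ 0.48875983 -0.07133024] rel to TCP along,lat -0.057958236870500265 -0.04152572588331407
[[-0.05 -0.22  0.35]
 [ 1.03  0.09 -0.41]
 [ 0.03  0.29  0.25]
 [-0.36 -0.88 -0.15]
 [ 0.12  0.4   0.07]
 [-0.24 -1.22  0.18]
 [-0.8  -0.56  0.72]
 [-0.21 -0.27  0.11]]
[ 4.95667251e-01 -3.83431744e-04  4.99802048e-02] 6.3833
[324.05830049  28.6813779 ]
[171.00173007 198.9855478 ]
[324.08194947 349.05184018]
[477.07332194 199.12554296]
```

View pics/w2.png

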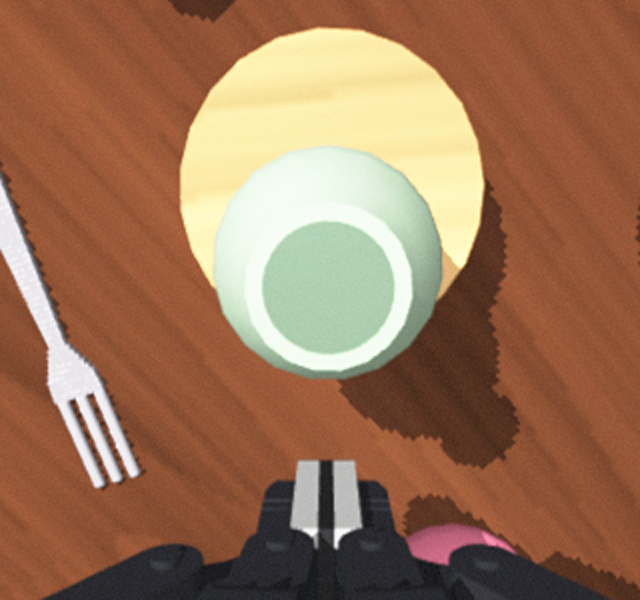

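```bash
cat >> h.py <<'E'
S0=np.array([.5418,.0523]);az=np.radians(48.8);u=np.array([np.cos(az),np.sin(az)]);n=np.array([-u[1],u[0]])
def loc(T,x,y,z):  # crop px (2x of [20:,120:]) -> along,lat relative to S0
    c=dict(get_calibration("wrist"));c["world_from_camera"]=T
    q=ray(c,120+(x-.5)/2,20+(y-.5)/2,z)[:2]-S0; return np.array([q@u,q@n])*1e3
E
python3 -W ignore - <<'E'
from h import *
T=np.load("w2.npz")["T"]
np.set_printoptions(precision=1,suppress=True)
for nm,x,y,z in [("top",331,27,.032),("left",180,190,.032),("right",485,190,.032),("lip",329,287,.104),("lipL",245,287,.104),("lipR",413,287,.104),("liptop",329,203,.104),("lipbot",329,371,.104),("tip",326,460,.05),("bellyL",214,260,.057),("bellyR",442,260,.057)]:
    print(nm,loc(T,x,y,z))
E
```

```text
top [42.5 -1.7]
left [ 2.5 39.5]
right [  2.5 -43.9]
lip [-15.9  -0.8]
lipL [-15.9  13.6]
lipR [-15.9 -15.2]
liptop [-2.  -0.8]
lipbot [-30.7  -0.9]
tip [-69.3  -0.4]
bellyL [-14.6  26.8]
bellyR [-14.6 -28.5]
```

```bash
cat >> h.py <<'E'
def cloud(T,d):
    K=np.array(get_calibration("wrist")["intrinsics"]);v,w=np.mgrid[:420,:560]
    pc=np.stack([(w-K[0,2])/K[0,0]*d,(v-K[1,2])/K[1,1]*d,d],-1);W=pc@T[:3,:3].T+T[:3,3]
    return np.stack([(W[...,:2]-S0)@u*1e3,(W[...,:2]-S0)@n*1e3,W[...,2]*1e3],-1),d>0
def vase(T,d):
    W,ok=cloud(T,d);near=ok&(np.hypot(W[...,0]+8,W[...,1])<42)
    m=near&(W[...,2]>97)&(W[...,2]<112);l=W[m][:,:2]
    b=W[near&(W[...,2]>50)&(W[...,2]<112)]
    (c,r)=cv2.minEnclosingCircle(l.astype(np.float32))
    return np.array(c),r,l.mean(0),len(l),np.median(W[m][:,2])
E
python3 -W ignore - <<'E'
from h import *
np.set_printoptions(precision=1,suppress=True)
z=np.load("w2.npz");T,d=z["T"],z["d"]
print(vase(T,d))
W,ok=cloud(T,d)
for y in(455,462,470,490,510,540): print(y,W[20+y//2,120+310//2],W[20+y//2,120+345//2])
E
```

```text
(array([-16.4,  -0.6]), 14.512434959411621, array([-15.9,  -0.6]), 5469, np.float64(103.75372323940536))
455 [-87.3   5.1  -0.2] [-87.6  -7.2  -1. ]
462 [-59.5   3.2  75.9] [-60.1  -4.7  74.5]
470 [-59.5   3.1  80.8] [-59.4  -4.5  81. ]
490 [-59.5   2.9  91.4] [-59.3  -4.2  91.8]
510 [-59.    2.7 101.6] [-59.   -3.9 101.6]
540 [-58.1   2.3 114.9] [-57.6  -3.5 115.8]
```

```bash
python3 -W ignore - <<'E'
from h import *
c=get_calibration("scene");p,d=get_image("scene")
q=S0-u*.0595
for z in(.05,.075): print(z,(proj(c,[*q,z])-[235,150])*8)
print((proj(c,[*(S0-u*.016),.104])-[235,150])*8)
cv2.imwrite("pics/s1.png",cv2.resize(p[150:222,235:335,::-1],None,fx=8,fy=8,interpolation=cv2.INTER_CUBIC))
E
```

```text
0.05 [340.93842553 310.527768  ]
0.075 [342.43365686 256.87775403]
[421.41257489 237.17247598]
```

View pics/s1.png

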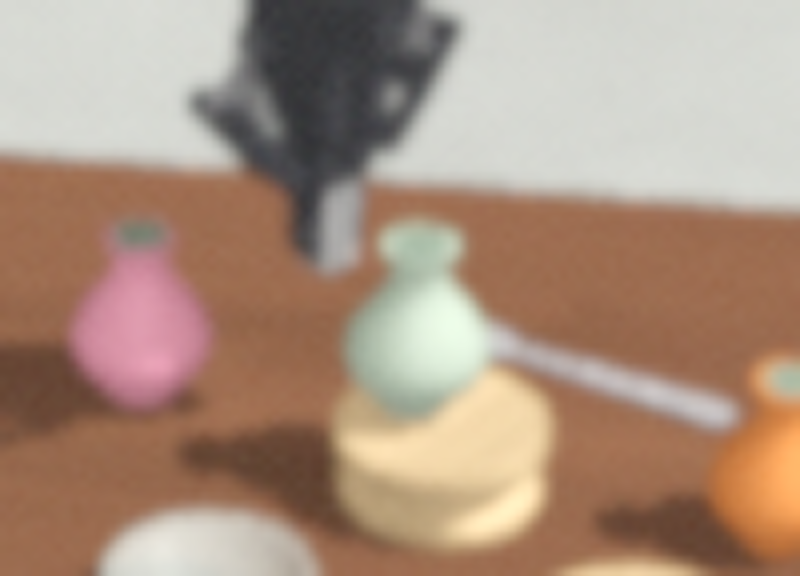

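The fingertip shows about 20 mm above the reported TCP in two views. I'll find its true height by probing a clear spot on the sideboard.

```bash
python3 -W ignore - <<'E'
from h import *
e=observe()["eef_pos"]
move_l([e[0],e[1],.14],feed=.15)
move_l([.55,-.2,.14],feed=.2)
move_l([.55,-.2,.03],feed=.12)
hit=move_l([.55,-.2,-.024],feed=.02,max_force=4)
s=observe();print(hit,s["eef_pos"],s["ft_force"])
move_l([.55,-.2,.14],feed=.15)
print(observe()["time_s"])
E
```

```text
True [ 0.5500104  -0.20001811 -0.02132759] [-0.96955247  0.93195113  4.72111503]
13.0083
```

```bash
python3 -W ignore - <<'E'
from h import *
np.set_printoptions(precision=1,suppress=True)
z=np.load("w2.npz");W,ok=cloud(z["T"],z["d"])
m=ok&(W[...,2]>60)&(abs(W[...,1])<50)
for a in range(-62,-20,4):
    k=m&(W[...,0]>a)&(W[...,0]<a+4)&(np.hypot(W[...,0]+16,W[...,1])>24)
    if k.any(): q=W[k]; print(a,len(q),"z min rel TCP",q[:,2].min()-50,"at",q[q[:,2].argmin()])
E
```

```text
-62 20365 z min rel TCP 24.53707141970223 at [-60.1  -4.7  74.5]
-58 3866 z min rel TCP 60.792518578542484 at [-58.   -6.9 110.8]
-54 11793 z min rel TCP 85.31706783495429 at [-54.   11.4 135.3]
-50 249 z min rel TCP 114.82251670892083 at [-50.  -14.8 164.8]
-46 16 z min rel TCP 11.172947941389054 at [-43.2   4.   61.2]
-42 146 z min rel TCP 10.088384731653868 at [-41.9 -10.   60.1]
-38 90 z min rel TCP 10.348632656669345 at [-36.3 -19.2  60.3]
-34 77 z min rel TCP 10.76245157466498 at [-32.2 -22.5  60.8]
-30 68 z min rel TCP 10.420947476899052 at [-26.8  24.7  60.4]
-26 66 z min rel TCP 10.010778073709417 at [-23.5  25.6  60. ]
-22 69 z min rel TCP 10.348315875548067 at [-18.2  26.7  60.3]
```

```bash
cat >> h.py <<'E'
def snap(tag,crop=True):
    hold(.15);c=get_calibration("wrist");p,d=get_image("wrist");T=np.array(c["world_from_camera"])
    np.savez(tag+".npz",d=d,T=T)
    cv2.imwrite(f"pics/{tag}.png",cv2.resize(p[20:320,120:440,::-1],None,fx=2,fy=2,interpolation=cv2.INTER_CUBIC))
    return T,d
E
python3 -W ignore - <<'E'
from h import *
np.set_printoptions(precision=4,suppress=True)
V=S0+u*-.0162+n*-.0007; C=S0+u*.0005+n*-.0022
g=C-V;D=np.linalg.norm(g);g/=D;a2=np.arctan2(g[1],g[0]);print(np.degrees(a2),D)
P=V-g*.054
movep([*P,.14],rpy(a2,-1))
move_l([*P,.032],feed=.1)
f0=np.mean([observe()["ft_force"]],0)
print("hit",move_l([*(V-g*.0425)],feed=.03) if 0 else None)
Q=C-g*(.0385+.005)
h=move_l([*Q,.032],feed=.015,max_force=4.5)
s=observe();print(h,s["eef_pos"],Q,s["ft_force"],s["time_s"])
T,d=snap("w3"); r=vase(T,d);print(r, "target",(C-S0)@u*1e3,(C-S0)@n*1e3)
E
```

```text
43.66744556012722 0.016767229944149933
hit None
False [0.5123 0.0212 0.032 ] [0.5123 0.0212] [-1.151  -1.007   0.2294] 17.0583
(array([-25.5549,   1.5154]), 35.556087493896484, array([-17.394 ,   0.5701]), 12416, np.float64(103.95494161232591)) target 0.49999999999993927 -2.1999999999999296
```

View pics/w3.png

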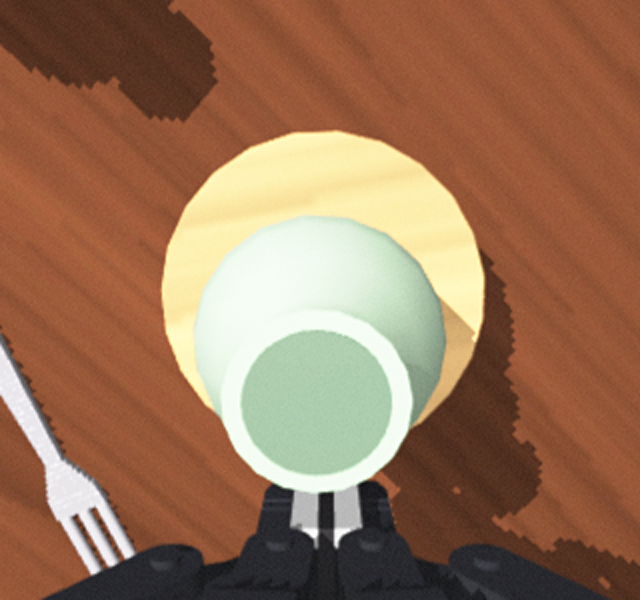

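```bash
python3 -W ignore - <<'E'
from h import *
np.set_printoptions(precision=1,suppress=True)
T=np.load("w3.npz")["T"]
for nm,x,y,z in [("top",330,130,.032),("left",162,285,.032),("right",484.5,285,.032),("lipL",222,400,.104),("lipR",413,400,.104),("liptop",317.5,309,.104),("lipbot",317.5,492,.104),("bellyL",194,335,.057),("bellyR",445,335,.057)]:
    print(nm,loc(T,x,y,z))
W,ok=cloud(T,np.load("w3.npz")["d"])
print("stand circle fit via cloud:")
m=ok&(abs(W[...,2]-32)<4)&(np.hypot(W[...,0],W[...,1])<48)
print(W[m].min(0),W[m].max(0))
q=W[m][:,:2];h=cv2.convexHull(q.astype(np.float32))[:,0];h=h[h[:,0]>-10]
from scipy.optimize import least_squares
print(least_squares(lambda x:np.hypot(h[:,0]-x[0],h[:,1]-x[1])-42,[0,0]).x)
E
```

```text
top [42.4 -7.4]
left [ 9.4 38.7]
right [  2.  -43.5]
lipL [-2.3 13.4]
lipR [ -4.9 -15.2]
liptop [10.  -2.2]
lipbot [-18.6   0.5]
bellyL [-0.  26.8]
bellyR [ -5.  -28.6]
stand circle fit via cloud:
[-34.7 -43.4  28.9] [42.4 39.9 33.9]
[ 0.5 -1.7]
```

```bash
python3 -W ignore - <<'E'
from h import *
np.set_printoptions(precision=4,suppress=True)
V=S0+u*-.0162+n*-.0007; C=S0+u*.0005+n*-.002
g=C-V;g/=np.linalg.norm(g)
h=move_l([*(C-g*.0385),.032],feed=.012,max_force=4.5);print(h,observe()["ft_force"])
move_l([*(C-g*.065),.032],feed=.06)
move_l([*(C-g*.065),.05],feed=.06)
T,d=snap("w4");W,ok=cloud(T,d);k=ok&(abs(W[...,2]-104)<6)&(np.hypot(W[...,0],W[...,1])<26)
print(cv2.minEnclosingCircle(W[k][:,:2].astype(np.float32)),W[k].mean(0),observe()["time_s"])
m=ok&(abs(W[...,2]-32)<4)&(np.hypot(W[...,0],W[...,1])<48)
h=cv2.convexHull(W[m][:,:2].astype(np.float32))[:,0]
from scipy.optimize import least_squares
print("stand",least_squares(lambda x:np.hypot(h[:,0]-x[0],h[:,1]-x[1])-42,[0,0],loss="soft_l1").x)
E
```

```text
False [-0.4438 -0.4569 -0.3553]
((0.6867674589157104, -0.7139760255813599), 14.575759887695312) [  1.0432  -0.8595 103.7548] 19.0667
stand [ 0.7599 -1.7729]
```

View pics/w4.png

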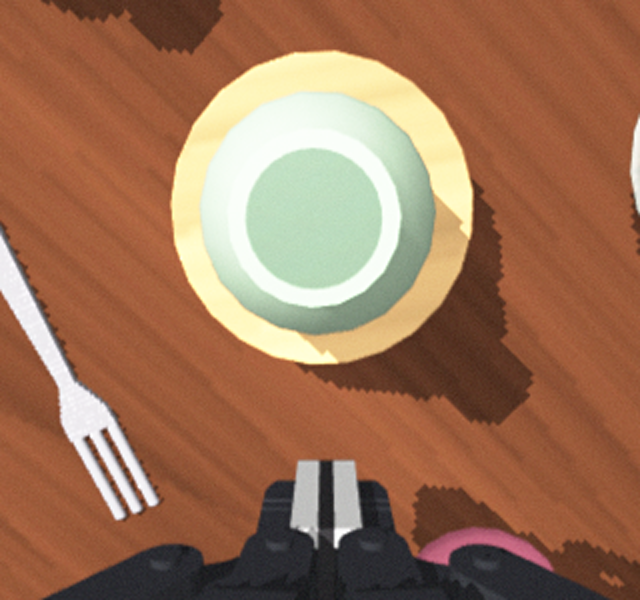

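The vase is about 1 mm from the stand's centre, upright and free of the finger. I'll retreat and hand in.

```bash
python3 -W ignore - <<'E'
from h import *
e=observe()["eef_pos"];move_l([e[0],e[1],.2],feed=.12);hold(.5)
p,d=get_image("top");a=cv2.imread("pics/top0.png")[:,:,::-1].astype(int)
m=(abs(a-p.astype(int)).max(2)>60).astype(np.uint8);_,_,st,_=cv2.connectedComponentsWithStats(m)
print("changed regions vs start (x,y,w,h,area)",st[1:][st[1:,4]>15].tolist(),observe()["time_s"])
job_done()
E
```

```text
changed regions vs start (x,y,w,h,area) [[267, 231, 24, 8, 107], [252, 238, 40, 105, 824], [318, 247, 19, 6, 34], [369, 251, 9, 89, 178], [317, 253, 21, 24, 378], [339, 252, 24, 8, 36], [428, 266, 56, 57, 1663], [275, 285, 11, 6, 18], [552, 335, 8, 46, 241], [340, 338, 190, 82, 8556], [236, 343, 30, 77, 1577]] 21.0167
the job is handed in; nothing more can be done
```

```bash
python3 -W ignore - <<'E'
from h import *
p,d=get_image("top");cv2.imwrite("pics/end.png",p[:,:,::-1])
E
```

```text
the job is handed in; nothing more can be done
```

I handed the job in at 21.0 s. In the last wrist view the vase stood about 1 mm from the centre of the stand, but one final check raised a question I couldn't settle.

**What I did:** I nudged the vase with the shut fingers in two slow pushes on its belly, about 12 mm and then 4.5 mm. Then I backed off and raised the arm clear.

**Last checks that passed:**
- **Vase position:** in the arm's push-aligned frame, the lip centre was at (0.7 to 1.0, −0.8) mm and the stand centre at (0.8, −1.8) mm.
- **Vase height and tilt:** the lip measured 103.8 mm high against 104 mm expected. It looked upright, though I didn't measure tilt separately.
- **Stand:** it was within about 0.5 mm of where I measured it before pushing.
- **Contact:** neither push set off its 4.5 N stop. The force readings carry about 1 N of noise.

**What disagreed or stayed open:**
- **Fingertip height:** the real fingertips sit about 21 mm above the stated TCP. Two camera views showed it, and a light touch of about 5 N on a bare spot of the sideboard confirmed it. I lowered the tool to match.
- **Bowl and pink vase:** comparing the final top picture with the first showed changes around both. I think they come from the arm and its shadow, since on my planned paths the tool stayed well clear of both. I didn't save or view that picture, and the cameras were off after hand-in, so I couldn't confirm it.

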